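# Refill the loyalty-card box

## Robot

A 6-joint arm with a two-finger parallel gripper is mounted at the origin on a cart in front of the work surface, level with it; the furniture and walls round the work are solid. World frame = base frame: x ahead of the robot, y to its left, z up, the work surface at z = 0. Lengths are in m, angles in rad, forces in N, time in s.
With the tool pointing down it reaches from about 0.35 to 0.975 m from the base axis. Payload 7.1 kg.
Tool frame: the origin (TCP) lies midway between the tips of the shut fingers; the grasp point (between the pads) lies 19 mm behind it; z points along the fingers, y is the line along which they close (so a half turn about z gives the same grasp; the last joint's range is limited). The gripper opens to 88 mm and grips with 3 to 60 N. Pads are 20 mm wide; open, the fingers measure 115 mm over their backs; the gripper's body (75 mm by 178 mm) begins 61 mm behind the grasp point.
Start: joints at [1.245, 0.423, 1.63, -0, 1.089, -0.019], TCP at [0.189, 0.596, 0.223] pointing down, gripper open.
Joint ranges: [-3, 3], [-0.9, 2.11], [0.09, 2.58], [-1.31, 4.45], [0.11, 2.69], [-2.54, 2.54]. Speed limits (rad/s): [2.39, 2.39, 3.01, 3.14, 3.14, 3.14].

## Interface

Orientations are given as a unit quaternion [x, y, z, w].
In Python, from plant import env, cams gives the robot as it stands.
- The arm moves only by the shell command python3 -m pendant 'ROWS' [OPENING] [FORCE]. ROWS is JSON, one flat list of numbers, 6 for each row, row after row: the shift along the world's x, y, z in mm, then the turn, a rotation vector about the world's x, y, z in degrees. A call has 1 to 12 rows; each row shifts and turns the commanded pose from where the row before left it; what a row does not reach is not made up. A row lasts 1/12 s, in which the tool goes at most 41.7 mm and 7.16 degrees, less where a joint would pass 70% of its speed; a pose out of reach is approached as far as the arm can. A call with a gripper value outside its range is refused whole. OPENING is the opening, from 0 (shut) to 1 (fully open), set as the call begins (- or left out, the last holds). The fingers move at their own pace and stop on an object; FORCE is the grip in N (left out, the last holds). Time passes only in rows, so rows that do not move let the fingers close. It gives the time, the measured TCP pose, the force, the opening and the grip force at its end, in the units of the state.
- env.state(): the state, without advancing time (a new reading comes with each control period).
- cams.capture(name): name is "scene" or "side" or "wrist"; returns the picture (400x640x3 uint8, red, green, blue); there is no depth.
- cams.camera_params(name): a dict with "fx", "fy", "cx", "cy" (pixels), "eye" and "rotation" of the camera in the world. Camera axes: x right, y down, z forward; pixel columns grow to the right and rows downward; lengths in m; the calibration is good to about 2 mm. A picture is of the moment at which its call begins: read the wrist's pose just before it. camera_params takes no time and is no camera call; for the wrist camera it gives the pose at the moment of the call.
- env.close_job(): hands the job in; it is judged then, once.
The state is a dict: "time_s": time; "joint_positions": joint angles; "joint_velocities": joint speeds; "joint_torque": joint torques, N m; "position": TCP position; "ee_rot": TCP orientation; "force": force on the tool from outside, world axes, zero at the start; "moment": the same for the moment, N m; "gripper_width": opening from 0.0 (shut) to 1.0 (fully open); "finger_force": force on a finger pad.
Only numpy, scipy, OpenCV 4.12 (cv2) and the standard library are available. Lean on these libraries where they do the work, as an engineer would, in place of code of your own. Each camera call takes 0.05 s, during which the arm holds its last target. There are 200 camera calls.

## Task

The wooden loyalty-card box on the shop counter is empty. Pick up the deck of cards with the green band and tilt it into the box: one short end goes down first into the box next to an end wall, with the deck still held and plainly slanting, then lay it down so that it lies flat on the box's floor, and let go. Leave the deck with the red band where it is.

Things in the scene. Friction and masses are not known exactly. Their poses are not given: they have to be found in the camera images.
- green_deck: deck of cream loyalty cards with a green paper band round its middle and green spots on the top card; one rigid block 85 x 55 x 36 mm (x, y, z), 0.09 to 0.18 kg, lying flat on the worktop. Origin: centre of its underside; x along its length, z up. Same after a half turn about z. This is the one to load. Grasp it across its 55 mm width.
- red_deck: deck of cream loyalty cards with a red paper band round its middle and red spots on the top card; one rigid block 85 x 55 x 36 mm (x, y, z), 0.09 to 0.18 kg, lying flat on the worktop. Origin: centre of its underside; x along its length, z up. Same after a half turn about z. It stays where it is.
- card_box: open wooden box with green lining, fixed. Outside 113 x 83 x 25 mm (x, y, z), floor 5 mm and walls 8 mm thick; inside 97 x 67 mm, 20 mm deep: 6 mm to spare all round a deck, which stands 16 mm proud of the rim. 60 mm thumb notches amid both long sides, wall 13 mm high there. Origin: centre of its underside, on the worktop; x along its length, z up. Same after a half turn about z.
Mind the look-alikes: they are no part of the job. Leave any purple look-alike of the green_deck alone. There is more than one size of the card_box; the job needs the larger.

How it is judged:
By the outcome, as a careful person would: the job done as asked, in the order asked, and still so for the second after the job is handed in, with the robot touching nothing.
It also fails if it takes over 40 s, if anything falls off the work surface, if the arm or the gripper's body presses on something with over 40 N, if the wrist force passes 120 N, or if a joint passes its speed limit or range.

## Working session

There is one attempt and no reset: what is moved stays moved. The work goes in short steps, Python scripts to look and compute and a shell command to move; the robot and the scene stay as the last step left them, time stands still between calls to the robot, and variables do not carry over. Pictures are saved under pics/ and viewed, at most 10 in all, crops included, and the job is handed in when it is done.

```bash
mkdir -p pics; python3 - <<'E'
from plant import env,cams
import cv2,numpy as np
for n in("scene","side"):
    im=cams.capture(n); cv2.imwrite(f"pics/{n}0.png",im[:,:,::-1]); p=cams.camera_params(n)
    print(n,{k:np.round(np.array(v),3).tolist() for k,v in p.items()})
s=env.state();print(s["time_s"],s["position"],s["ee_rot"],s["gripper_width"])
E
```

```text
scene {'fx': 490.593, 'fy': 490.593, 'cx': 309.348, 'cy': 199.331, 'eye': [-0.077, -0.659, 0.749], 'rotation': [0.852, -0.314, 0.146, -0.393]}
side {'fx': 375.97, 'fy': 375.97, 'cx': 317.955, 'cy': 196.746, 'eye': [0.501, 0.723, 0.346], 'rotation': [0.034, 0.826, -0.562, -0.02]}
0.1 [0.18857289 0.59535094 0.22199676] [ 1.52820145e-01  9.88253787e-01 -6.66240494e-04 -1.07421447e-04] 1.0029117606879179
```

View pics/scene0.png

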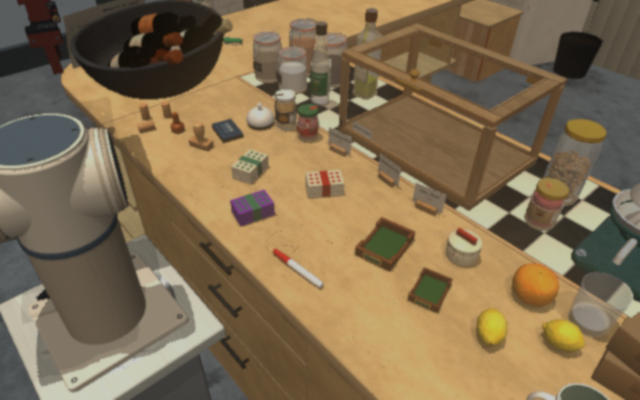

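View pics/side0.png

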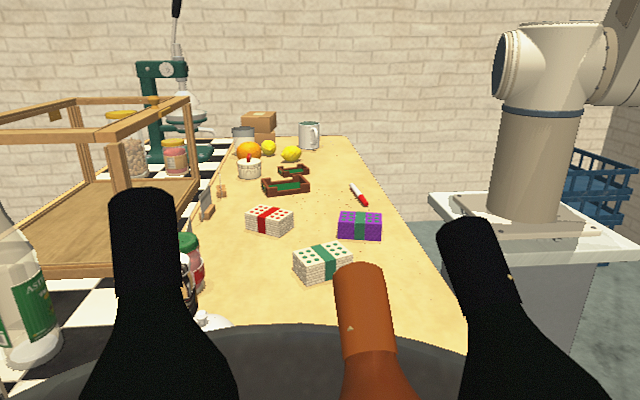

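Candidates in the scene picture: cream deck with green band at (250,166) (side view (322,262)), which fits. The purple deck with a green band at (252,207) is the look-alike, and the red-banded deck is at (325,183). The two boxes are at (385,243), larger and so the target, and (431,289), smaller. I'll enlarge a crop to confirm and cast rays.

```bash
cat > h.py <<'E'
import numpy as np,cv2
from scipy.spatial.transform import Rotation as R
from plant import env,cams
def rotm(p):
    r=np.array(p["rotation"],float)
    return R.from_quat(r).as_matrix() if r.size==4 else r.reshape(3,3)
def ray(p,uv,z):
    uv=np.atleast_2d(np.array(uv,float))
    d=np.c_[(uv[:,0]-p["cx"])/p["fx"],(uv[:,1]-p["cy"])/p["fy"],np.ones(len(uv))]@rotm(p).T
    e=np.array(p["eye"]); return e+d*((z-e[2])/d[:,2])[:,None]
def rect(xy):
    (c,(w,h),a)=cv2.minAreaRect((np.array(xy)[:,:2]*1000).astype(np.float32))
    if w<h: w,h,a=h,w,a+90
    return np.round([*c,w,h,(a+90)%180-90],1)
def masks(im,s,v):
    return cv2.inRange(cv2.cvtColor(im,cv2.COLOR_RGB2HSV),s,v)
def blobs(m,amin):
    c,_=cv2.findContours(m,cv2.RETR_EXTERNAL,cv2.CHAIN_APPROX_NONE)
    return [x[:,0,:] for x in c if cv2.contourArea(x)>amin]
E
python3 - <<'E'
from h import *
im=cv2.imread("pics/scene0.png")[:,:,::-1].copy();p=cams.camera_params("scene")
cv2.imwrite("pics/crop0.png",cv2.resize(im[130:320,215:465],None,fx=3,fy=3,interpolation=3)[:,:,::-1])
for n,uv,z in(("green",(250,163),.036),("red",(325,181),.036),("purple",(252,203),.036),("box",(385,243),.01),("small",(431,289),.01)):
    print(n,ray(p,uv,z).round(3))
m=masks(im,(35,60,20),(90,255,130))
for b in blobs(m,60):
    print(b.mean(0).round(),rect(ray(p,b,.005)))
E
```

```text
green [[0.447 0.176 0.036]]
red [[0.54  0.003 0.036]]
purple [[0.363 0.05  0.036]]
box [[ 0.517 -0.211  0.01 ]]
small [[ 0.494 -0.353  0.01 ]]
[430. 289.] [ 497.3 -348.7   55.4   44.6   18.4]
[630. 271.] [ 847.5 -569.5  138.9   42.9   22.3]
[386. 243.] [ 524.5 -208.1   76.8   61.8   15. ]
[610. 238.] [ 901.4 -511.5  106.3   48.6    6. ]
[252. 202.] [384.5  81.7  61.8  15.   75.4]
[250. 160.] [477.2 221.4  58.1  16.9 -69.9]
[308. 109.] [755.8 322.9  72.4  55.9  75.9]
[318.  84.] [894.6 430.2 152.4  50.3  48. ]
```

View pics/crop0.png

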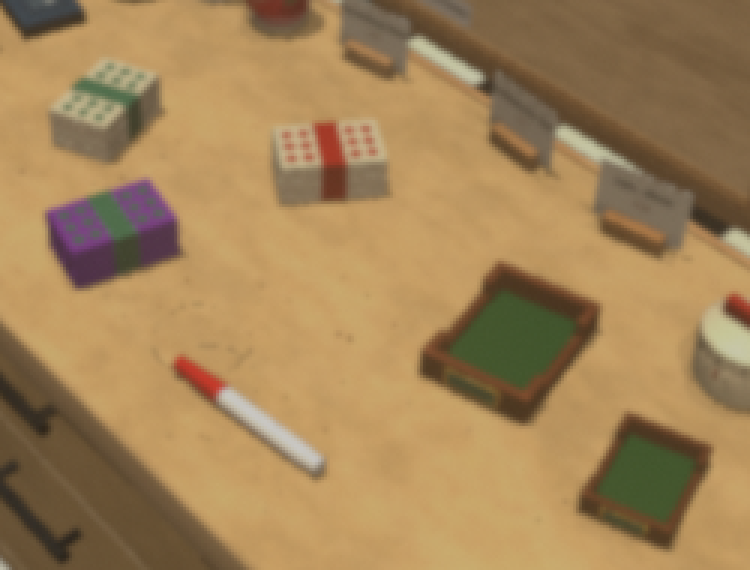

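The crop confirms the picks: the cream deck with green band and spots at crop (105,105), a purple look-alike at (113,230), and the larger box at (512,340) against the smaller at (645,480). Next I'll go above the green deck.

```bash
python3 -m pendant '[21,-35,3,0,0,0,21,-35,3,0,0,0,21,-35,3,0,0,0,21,-35,3,0,0,0,21,-35,3,0,0,0,21,-35,3,0,0,0,21,-35,3,0,0,0,21,-35,3,0,0,0,21,-35,3,0,0,0,21,-35,3,0,0,0,21,-35,3,0,0,0,21,-35,3,0,0,0]' 1
python3 - <<'E'
from h import *
p=cams.camera_params("wrist");im=cams.capture("wrist");cv2.imwrite("pics/w1.png",im[:,:,::-1])
print(p["eye"],p["fx"],p["cx"],p["cy"],rotm(p).round(3).tolist())
E
```

```text
time_s: 1.1
position: [0.4411, 0.1738, 0.2588]
ee_rot: [0.153, 0.988, -0.0, -0.0]
force: [0.4, 1.1, -0.5]
gripper_width: 1.001
finger_force: 0.0
[0.36642337 0.1965247  0.42126983] 316.5714695962507 322.24997675437595 197.91653030329527 [[0.301, 0.915, 0.268], [0.954, -0.289, -0.085], [-0.0, 0.281, -0.96]]
```

View pics/w1.png

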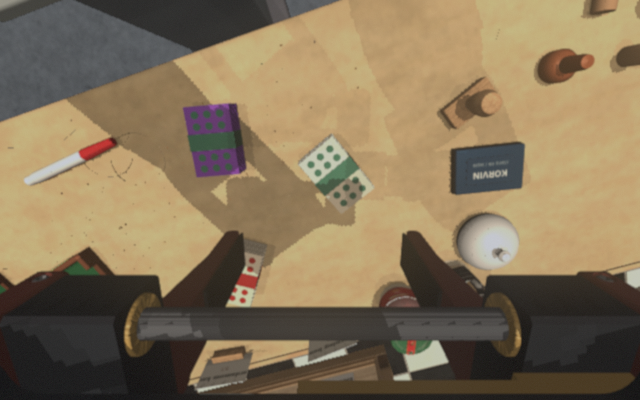

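The wrist view shows the green-banded deck at (337,173), with the purple one at (215,140) and part of the red one at (245,270). I'll measure the deck's top outline, using the cream plus green pixels near (337,173).

```bash
python3 - <<'E'
from h import *
im=cv2.imread("pics/w1.png")[:,:,::-1].copy();p=cams.camera_params("wrist")
hsv=cv2.cvtColor(im,cv2.COLOR_RGB2HSV)
for uv in((310,158),(337,174),(300,120),(340,200),(300,190)): print(uv,hsv[uv[1],uv[0]])
cream=masks(im,(0,0,90),(179,60,255))|masks(im,(38,50,20),(95,255,200))
roi=np.zeros_like(cream);roi[120:230,280:390]=255
m=cv2.morphologyEx(cream&roi,cv2.MORPH_CLOSE,np.ones((5,5)));m=cv2.morphologyEx(m,cv2.MORPH_OPEN,np.ones((5,5)))
for b in blobs(m,300):
    print(b.min(0),b.max(0),rect(ray(p,b,.036)))
    bp=cv2.boxPoints(cv2.minAreaRect(b)); print(bp.round(),ray(p,bp,.036).round(4))
g=masks(im,(38,50,20),(95,255,200))&roi
g=cv2.morphologyEx(g,cv2.MORPH_OPEN,np.ones((7,7)))
for b in blobs(g,50): print("band",rect(ray(p,b,.036)))
ps=ray(cams.camera_params("scene"),[(232,169.5),(249,150),(268,153.5),(254,174.5)],.036);print(ps.round(3))
s=env.state();print(s["position"],R.from_quat(s["ee_rot"]).as_matrix().round(3)[:,1])
E
```

```text
(310, 158) [ 34  27 200]
(337, 174) [ 64  71 125]
(300, 120) [ 17 105 192]
(340, 200) [ 19  62 148]
(300, 190) [ 18 102 140]
[299 137] [371 205] [455.  181.6  86.4  56.   21.9]
[[296. 161.]
 [331. 133.]
 [374. 187.]
 [339. 215.]] [[0.4242 0.1402 0.036 ]
 [0.4046 0.1915 0.036 ]
 [0.4845 0.2236 0.036 ]
 [0.5072 0.1706 0.036 ]]
band [457.1 182.7  55.2  18.7 -68.7]
[[0.399 0.182 0.036]
 [0.477 0.223 0.036]
 [0.505 0.179 0.036]
 [0.427 0.131 0.036]]
[0.44474683 0.16906478 0.25947134] [ 0.305  0.952 -0.001]
```

The outline is 86 x 56 mm, as it should be, centred near (455,182) mm at 22°. But the arm was still settling when I took it. I'll go lower, turn to align, settle and look again.

```bash
python3 -m pendant '[2,1,-16,0,0,5,2,1,-16,0,0,5,2,1,-16,0,0,5,2,1,-16,0,0,5,2,1,-16,0,0,5,2,1,-16,0,0,5,0,1,-16,0,0,5,0,1,-16,0,0,5,0,0,0,0,0,0,0,0,0,0,0,0,0,0,0,0,0,0,0,0,0,0,0,0]'
cat > meas.py <<'E'
from h import *
import sys
p=cams.camera_params("wrist");im=cams.capture("wrist");cv2.imwrite(sys.argv[1],im[:,:,::-1]);s=env.state()
cream=masks(im,(0,0,70),(179,68,255))|masks(im,(38,50,20),(95,255,200))
cream[250:]=0
m=cv2.morphologyEx(cream,cv2.MORPH_CLOSE,np.ones((5,5)));m=cv2.morphologyEx(m,cv2.MORPH_OPEN,np.ones((7,7)))
for b in blobs(m,1500): print(b.min(0),b.max(0),rect(ray(p,b,.036)))
g=cv2.morphologyEx(masks(im,(38,50,20),(95,255,200)),cv2.MORPH_OPEN,np.ones((9,9)))
for b in blobs(g,150): print("green",b.min(0),b.max(0),rect(ray(p,b,.036)))
M=R.from_quat(s["ee_rot"]).as_matrix()
print(s["time_s"],s["position"].round(4),M[:,1].round(3),M[:,2].round(3),s["joint_positions"])
E
python3 meas.py pics/w2.png
```

```text
time_s: 2.15
position: [0.4533, 0.184, 0.1316]
ee_rot: [-0.194, 0.981, 0.0, 0.001]
force: [-0.0, -0.3, -0.4]
gripper_width: 0.999
finger_force: 0.0
[ 92 169] [173 241] [517.   35.6  54.4  52.4  56.7]
[295 147] [360 246] [450.1 186.8  87.7  55.1  22.4]
[473   0] [639  83] [251.2 299.5 146.2  47.1 -89.8]
[169   0] [252  73] [370.5  60.   64.   43.5 -84.9]
green [295 192] [358 212] [453.  187.6  54.2  17.9 -67.6]
green [171   2] [243  64] [366.3  56.9  56.6  19.   77.3]
2.2 [0.4533 0.184  0.1317] [-0.38   0.925 -0.   ] [ 0.002  0.001 -1.   ] [ 3.61302090e-01  3.63365293e-01  1.99193341e+00 -1.99886983e-05
  7.84500213e-01 -1.59948044e+00]
```

View pics/w2.png

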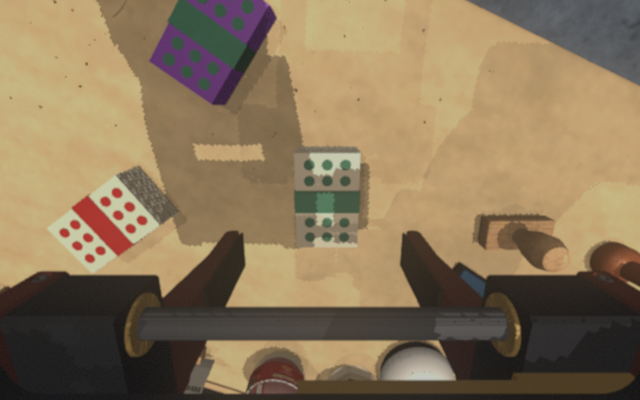

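The deck is squarely between the fingers, at (327,197) in the picture with centre (451,187) mm and 22°. Now I'll descend and grip.

```bash
python3 -m pendant '[-2,3,-17,0,0,0,0,0,-25,0,0,0,0,0,-25,0,0,0,0,0,-25,0,0,0,0,0,-15,0,0,0,0,0,-10,0,0,0,0,0,0,0,0,0,0,0,0,0,0,0]' 1
python3 -m pendant '[0,0,0,0,0,0,0,0,0,0,0,0,0,0,0,0,0,0,0,0,0,0,0,0,0,0,0,0,0,0,0,0,0,0,0,0]' 0 30
```

```text
time_s: 2.87
position: [0.451, 0.1869, 0.014]
ee_rot: [-0.194, 0.981, 0.0, 0.0]
force: [-0.0, 0.6, 0.2]
gripper_width: 1.001
finger_force: 0.0
time_s: 3.37
position: [0.4509, 0.1869, 0.0141]
ee_rot: [-0.194, 0.981, 0.0, 0.0]
force: [-0.3, 0.1, 4.9]
gripper_width: 0.623
finger_force: 30.0
```

Gripped: the width reads 54.8 mm. Next I'll lift and carry it to above the larger box.

```bash
python3 -m pendant '[0,0,20,0,0,0,0,0,35,0,0,0,0,0,40,0,0,0,8,-30,15,0,0,0,8,-37,15,0,0,-1,8,-37,15,0,0,-1,8,-37,15,0,0,-1,8,-37,15,0,0,-1,8,-37,15,0,0,-1,8,-37,15,0,0,-1,8,-37,0,0,0,-1,8,-37,0,0,0,0]'
python3 -m pendant '[8,-30,0,0,0,0,4,-12,0,0,0,0,0,0,0,0,0,0,0,0,0,0,0,0,0,0,0,0,0,0,0,0,0,0,0,0]'
python3 - <<'E'
from h import *
p=cams.camera_params("wrist");im=cams.capture("wrist");cv2.imwrite("pics/w3.png",im[:,:,::-1]);s=env.state()
g=cv2.morphologyEx(masks(im,(38,50,20),(95,255,200)),cv2.MORPH_OPEN,np.ones((7,7)))
for b in blobs(g,400): print("green",b.min(0),b.max(0),rect(ray(p,b,.005)))
w=cv2.morphologyEx(masks(im,(0,90,20),(15,255,140))|g,cv2.MORPH_CLOSE,np.ones((5,5)))
w[260:]=0
for b in blobs(w,1500): print("box",b.min(0),b.max(0),rect(ray(p,b,.025)))
M=R.from_quat(s["ee_rot"]).as_matrix()
print(s["time_s"],s["position"].round(4),M[:,1].round(3),s["gripper_width"])
E
```

```text
time_s: 4.37
position: [0.5231, -0.1413, 0.2148]
ee_rot: [-0.134, 0.991, -0.0, 0.001]
force: [0.3, 0.4, -1.2]
gripper_width: 0.624
finger_force: 30.0
time_s: 4.87
position: [0.5342, -0.1797, 0.2135]
ee_rot: [-0.135, 0.991, 0.0, -0.0]
force: [0.7, -0.4, -0.9]
gripper_width: 0.626
finger_force: 30.0
green [266 257] [378 291] [ 664.1 -143.9  146.1   50.1  -74.5]
green [272 110] [329 174] [ 505.9 -214.1   73.7   66.7   15.5]
green [159  65] [207 131] [ 492.9 -350.8   70.2   47.2   18.7]
green [567  64] [615 103] [357.   79.4  61.7  20.3  77.6]
box [261 102] [338 187] [ 507.  -213.2   93.9   82.5   14.8]
box [147  57] [217 137] [ 491.2 -344.4   78.9   62.2   18.8]
4.9167 [ 0.5344 -0.1797  0.2136] [-0.267  0.964  0.001] 0.6222795298522459
```

View pics/w3.png

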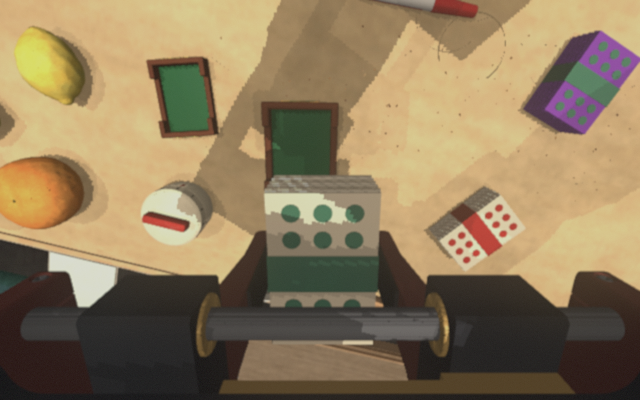

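The larger box is at (300,140), its far end hidden by the held deck; the smaller is at (182,98). I'll shift 60 mm ahead to see the whole box and measure it.

```bash
python3 -m pendant '[20,5,0,0,0,0,30,5,0,0,0,0,10,5,0,0,0,0,0,0,0,0,0,0,0,0,0,0,0,0,0,0,0,0,0,0]'
cat > box.py <<'E'
from h import *
p=cams.camera_params("wrist");im=cams.capture("wrist");cv2.imwrite("pics/w4.png",im[:,:,::-1]);s=env.state()
g=cv2.morphologyEx(masks(im,(38,50,20),(95,255,200)),cv2.MORPH_OPEN,np.ones((7,7)));g[180:]=0
for b in blobs(g,400): print("green",b.min(0),b.max(0),rect(ray(p,b,.005)))
w=cv2.morphologyEx(masks(im,(0,90,20),(15,255,140))|g,cv2.MORPH_CLOSE,np.ones((5,5)))
w[180:]=0
for b in blobs(w,1500): print("box",b.min(0),b.max(0),rect(ray(p,b,.025)))
M=R.from_quat(s["ee_rot"]).as_matrix()
print(s["time_s"],s["position"].round(4),M[:,1].round(3),s["gripper_width"])
E
python3 box.py
```

```text
time_s: 5.42
position: [0.5935, -0.1656, 0.2133]
ee_rot: [-0.135, 0.991, 0.0, -0.001]
force: [-0.2, -0.3, -0.6]
gripper_width: 0.627
finger_force: 30.0
green [271  50] [332 141] [ 515.9 -211.2   97.    66.8   14.8]
green [153   1] [204  73] [ 492.1 -351.2   68.5   47.3   18.8]
green [583   0] [634  38] [351.4  78.3  61.5  20.7  77.2]
box [260  38] [341 150] [ 515.9 -210.9  112.5   82.5   14.8]
box [140   0] [214  80] [ 495.8 -343.3   74.4   62.4   18.5]
5.4667 [ 0.5935 -0.1659  0.2134] [-0.266  0.964  0.001] 0.6230391871222731
```

View pics/w4.png

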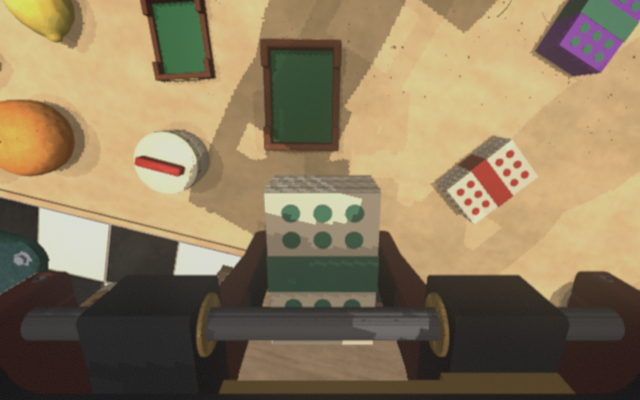

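The whole box is visible: centre (515.9,-211.1) mm, 112.5 x 82.5 outside and 97 x 67 inside, at 14.8°, so it is the larger one. Next I'll go above it while tilting the robot-side end down 25°, and check how the deck sits in the grip.

```bash
python3 - <<'E'
from h import *
p=cams.camera_params("wrist");s=env.state();t=s["position"];M=R.from_quat(s["ee_rot"]).as_matrix();y=M[:,1];u=np.array([y[1],-y[0],0])
g=cv2.imread("pics/w4.png");
hs=cv2.cvtColor(g,cv2.COLOR_BGR2HSV)
col=g[165:300,300:306].mean((1,2)); d=np.diff(col); print([(165+i,round(x)) for i,x in enumerate(d) if abs(x)>12])
for r,z in((193,.0219),(177,-.0141)):
    print(r,((ray(p,(323,r),t[2]+z)-t)@np.c_[u,y]*1000).round(1))
b=masks(g[:,:,::-1].copy(),(38,50,20),(95,255,200));ys=np.where(b[235:300,323]>0)[0]+235;print(ys.min(),ys.max())
print(((ray(p,[(323,ys.min()),(323,ys.max())],t[2]+.0219)-t)@u*1000).round(1))
E
python3 -m pendant '[-20,-11,-20,1.6,-6,-0.6,-21,-12,-21,1.6,-6,0,-21,-12,-21,1.6,-6,0,-21,-12,-21,1.6,-6,0,0,0,-25,0,0,0,0,0,-15,0,0,0,0,0,0,0,0,0,0,0,0,0,0,0,0,0,0,0,0,0]'
python3 - <<'E'
from h import *
s=env.state();M=R.from_quat(s["ee_rot"]).as_matrix()
print(s["time_s"],s["position"].round(4),M.round(3).tolist(),np.degrees(np.arcsin(M[0,2])),s["joint_positions"].round(2))
d=(s["position"][:2]-[.5159,-.2111])*1000
print("u,v",d@[.967,.255],d@[-.255,.967])
E
```

```text
[(187, 13), (188, 18), (192, 36), (193, 26), (220, -22), (221, -27), (255, -20), (256, -18), (290, 13), (291, 24), (292, 14)]
193 [[-39.6  -0.1]]
177 [[-39.2  -0. ]]
235 290
[-18.7  11.3]
time_s: 6.22
position: [0.5386, -0.1798, 0.118]
ee_rot: [-0.099, 0.981, -0.006, 0.17]
force: [-0.9, 0.6, -1.0]
gripper_width: 0.622
finger_force: 30.0
6.2167 [ 0.5386 -0.1798  0.118 ] [[-0.923, -0.192, 0.334], [-0.196, 0.98, 0.022], [-0.331, -0.045, -0.942]] 19.49316665483127 [-0.43  0.4   2.04  0.4   0.43 -2.54]
u,v 29.94566712143853 24.424637034195896
```

Joint 6 reached its limit at -2.54, so leaning toward the robot doesn't fit with this wrist turn. Leaning away, with the far end going down first, would relieve joint 6. Before that I'll check the clearance to the tags and the case.

```bash
python3 - <<'E'
from h import *
p=cams.camera_params("scene")
print(ray(p,[(475,198),(340,128),(430,210),(390,183),(463,262)],0).round(3))
c=np.array([.5159,-.2111]);u=np.array([.967,.255]);v=np.array([-.255,.967])
for q in ray(p,[(475,198),(340,128),(430,210),(390,183),(463,262)],0)[:,:2]: print("u,v mm",((q-c)@np.c_[u,v]*1000).round())
E
```

```text
[[ 0.798 -0.242  0.   ]
 [ 0.766  0.19   0.   ]
 [ 0.683 -0.2    0.   ]
 [ 0.687 -0.073  0.   ]
 [ 0.607 -0.346  0.   ]]
u,v mm [ 265. -101.]
u,v mm [344. 324.]
u,v mm [164. -32.]
u,v mm [201.  90.]
u,v mm [  54. -154.]
```

There is room at the far side: the tags are 164 mm and the case 265 mm beyond the box centre. The deck sits about 2.5 mm toward the far end in the grip. I'll compute the move to the pose above the box with the far end 25° down.

```bash
cat > tgt.py <<'E'
from h import *
import sys
U,Z,th=map(float,sys.argv[1:4])
c=np.array([515.9,-211.1]);a=np.radians(14.8);u=np.array([np.cos(a),np.sin(a),0]);v=np.array([-np.sin(a),np.cos(a),0])
z=np.array([0,0,-1.]);M0=np.c_[np.cross(v,z),v,z]
T=R.from_rotvec(v*np.radians(th))*R.from_matrix(M0)
s=env.state();C=R.from_quat(s["ee_rot"]);p=s["position"]*1000
d=np.r_[c+u[:2]*U,Z]-p
print("t",s["time_s"],"shift",d.round(1),"in u,v",(d@u).round(1),(d@v).round(1),"turn",np.degrees((T*C.inv()).as_rotvec()).round(2),"j",s["joint_positions"].round(2))
E
python3 tgt.py 2.7 110 25
```

```text
t 6.2167 shift [-20.1 -30.6  -8. ] in u,v -27.3 -24.4 turn [-7.57 43.79  2.55] j [-0.43  0.4   2.04  0.4   0.43 -2.54]
```

```bash
python3 -m pendant '[0,0,10,-0.9,5.5,0.3,0,0,0,-1,5.5,0.3,-3,-5,0,-1,5.5,0.3,-3,-5,0,-0.9,5.5,0.3,-3,-5,0,-0.9,5.5,0.4,-3,-5,0,-0.9,5.5,0.3,-4,-5,0,-1,5.5,0.3,-4,-5,-18,-1,5.3,0.3,0,0,0,0,0,0,0,0,0,0,0,0,0,0,0,0,0,0]'; python3 tgt.py 2.7 110 25
```

```text
time_s: 7.13
position: [0.5187, -0.2087, 0.1086]
ee_rot: [-0.125, 0.97, -0.026, -0.208]
force: [-0.4, -0.1, -1.1]
gripper_width: 0.626
finger_force: 30.0
t 7.1333 shift [-0.2 -1.7  1.4] in u,v -0.7 -1.6 turn [-0.24  0.76  0.15] j [-0.29  0.65  1.61 -0.22  1.25 -2.  ]
```

```bash
python3 -m pendant '[0,-2,-15,-0.2,0.8,0,0,0,-20,0,0,0,0,0,-18,0,0,0,0,0,-10,0,0,0,0,0,-5,0,0,0,0,0,0,0,0,0,0,0,0,0,0,0]'; python3 tgt.py 2.7 37.3 25; python3 - <<'E'
from h import *
im=cams.capture("side")
cv2.imwrite("pics/s5.png",cv2.resize(im[120:260,200:400],None,fx=4,fy=4,interpolation=3)[:,:,::-1])
E
```

```text
time_s: 7.72
position: [0.5191, -0.211, 0.0409]
ee_rot: [-0.125, 0.968, -0.028, -0.215]
force: [-0.2, 0.4, -1.6]
gripper_width: 0.618
finger_force: 30.0
t 7.7167 shift [-0.6  0.6 -3.6] in u,v -0.4 0.7 turn [ 0.   -0.09  0.14] j [-0.29  0.76  1.61 -0.24  1.17 -1.97]
```

View pics/s5.png

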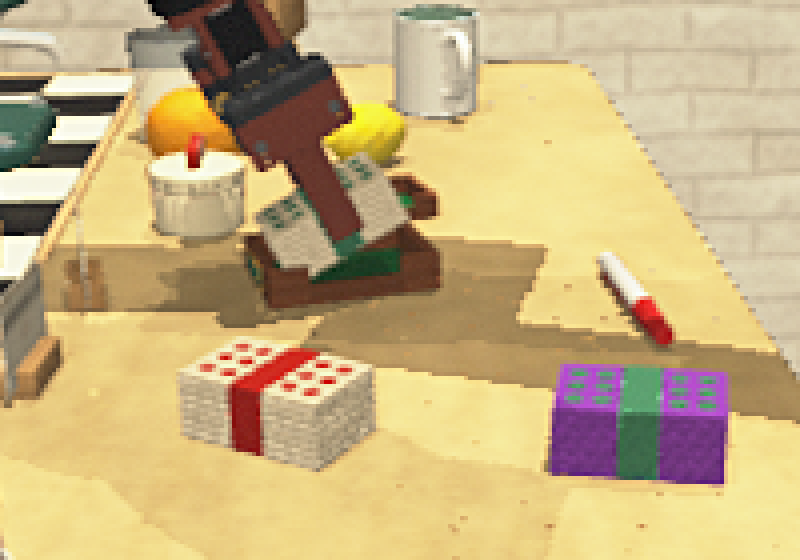

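The deck is held slanting, with its far end down inside the far end of the larger box at crop (310,265). Next I'll lower it the last 3 mm, then lay it down.

```bash
python3 -m pendant '[0,0.5,-2,0,0,0,-0.5,0,-1.5,0,0,0,0,0,0,0,0,0,0,0,0,0,0,0]'; python3 tgt.py 2.7 37.3 25
python3 -m pendant '[-0.9,-0.2,-2.1,0.8,-3,0,-0.9,-0.2,-2.1,0.8,-3,0,-0.9,-0.2,-2.1,0.8,-3,0,-0.9,-0.2,-2.1,0.8,-3.1,0,0,0,0,0,0,0,0,0,0,0,0,0]'; python3 tgt.py -0.9 29 12.5
```

```text
time_s: 8.1
position: [0.5188, -0.2104, 0.0369]
ee_rot: [-0.125, 0.968, -0.028, -0.216]
force: [1.1, -0.1, 2.3]
gripper_width: 0.624
finger_force: 30.0
t 8.1 shift [-0.3 -0.   0.4] in u,v -0.3 0.1 turn [ 0.01 -0.11  0.12] j [-0.29  0.76  1.61 -0.24  1.16 -1.97]
time_s: 8.6
position: [0.5136, -0.2113, 0.0286]
ee_rot: [-0.127, 0.986, -0.013, -0.111]
force: [-3.4, 0.3, 6.8]
gripper_width: 0.625
finger_force: 30.0
t 8.6 shift [ 1.4 -0.   0.4] in u,v 1.3 -0.4 turn [-0.03 -0.31  0.16] j [-0.34  0.68  1.75 -0.16  0.9  -2.06]
```

```bash
python3 -m pendant '[0,-0.2,-2,0.8,-3,0,0,-0.2,-2.2,0.8,-3.1,0,0,-0.2,-2.3,0.8,-3.1,0,0,-0.2,-2.3,0.8,-3.1,0,0,0,0,0,0,0,0,0,0,0,0,0,0,0,0,0,0,0]'; python3 tgt.py -2.5 19.3 0
```

```text
time_s: 9.18
position: [0.5149, -0.2118, 0.0191]
ee_rot: [-0.128, 0.992, 0.001, -0.0]
force: [-2.6, -1.0, 3.2]
gripper_width: 0.623
finger_force: 30.0
t 9.1833 shift [-1.4  0.   0.2] in u,v -1.3 0.4 turn [-0.07 -0.06  0.06] j [-0.41  0.63  1.88  0.    0.63 -2.24]
```

It is level and the forces are low, so I'll release and retreat.

```bash
python3 -m pendant '[0,0,0,0,0,0,0,0,0,0,0,0,0,0,0,0,0,0,0,0,0,0,0,0,0,0,0,0,0,0,0,0,0,0,0,0]' 0.9; python3 -m pendant '[0,0,10,0,0,0,0,0,25,0,0,0,0,0,38,0,0,0,0,0,38,0,0,0,0,0,38,0,0,0,0,0,25,0,0,0,0,0,0,0,0,0,0,0,0,0,0,0]'
python3 - <<'E'
from h import *
im=cams.capture("side");w=cams.capture("wrist")
a=cv2.resize(im[140:240,220:360],(800,571//2*2-270),interpolation=3);print(a.shape)
b=cv2.resize(w[90:290,180:460],(400,286),interpolation=3);a=cv2.resize(im[150:240,230:356],(400,286),interpolation=3)
cv2.imwrite("pics/end.png",np.hstack([a,b])[:,:,::-1])
E
```

```text
time_s: 9.68
position: [0.5146, -0.2118, 0.0191]
ee_rot: [-0.128, 0.992, 0.001, 0.0]
force: [0.7, -0.4, 1.0]
gripper_width: 0.899
finger_force: 0.0
time_s: 10.35
position: [0.5154, -0.2123, 0.1954]
ee_rot: [-0.128, 0.992, -0.0, 0.002]
force: [-0.3, -0.0, -0.1]
gripper_width: 0.901
finger_force: 0.0
(300, 800, 3)
```

View pics/end.png

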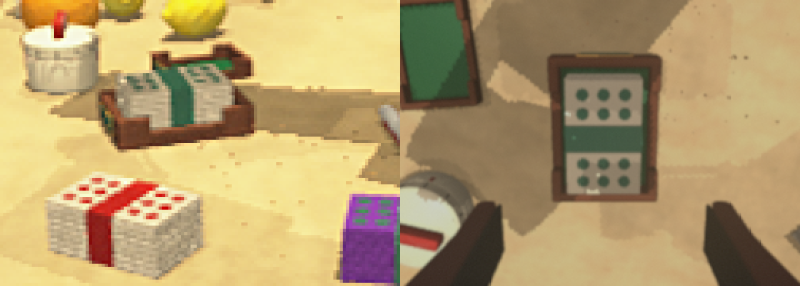

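The deck lies flat inside the larger box, at (175,95) in the side crop and (605,130) in the wrist crop. The red deck is undisturbed and the gripper is clear, so I'm handing in.

```bash
python3 -c "
from plant import env
print(env.close_job())"
```

```text
the job is handed in; nothing more can be done
None
```

The green-banded deck went into the larger box far end first while held at about 25°, was laid flat on the floor and released; the red deck was left alone, and the job was handed in at about 10.5 s (the verdict was not shown).

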